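# Probe the unchecked housing

## Task

Two identical grey housings are bolted to the bench: the one with the flat closed cap on its shelf has been checked already, the one with the open ring cage on its shelf has not. Take the sprung probe out of its stand and hold its tip gently inside the ring marked on the sloping face of the unchecked housing, the probe square to that sloping face and its sprung tip pushed in about half way. Finish while still holding it there; do not touch the checked housing with the probe, never press hard, and leave everything else where it is.

Things in the scene. Friction and masses are not known exactly. Their poses are not given: they have to be found in the camera images.
- probe: Probe (60-120 g), upright in the stand at first. Origin: on its axis at the collar's underside; z away from the tip. Black square body 20x20 mm (flats face x and y: grip across two), z 6 to 72 mm, button on top to 76; collar dia. 28, z 0 to 6; stem dia. 10, z -25 to 0; below it the thin sprung plunger, dia. 5, ball end. Pull straight up at least 45 mm to clear the stand.
- tip (a point): The very end of the probe's sprung plunger, on the probe's axis: 41 mm below the probe's origin when the spring is relaxed, 36 mm when half pushed in.
- plunger (a joint): How far the sprung plunger is pushed into the probe, in m: 0 relaxed (as at the start), 0.010 fully in (hard stop). The spring force is about 1 N at the first movement and rises by 0.5 N per mm: 3.5 N at half travel, 6 N at the stop.
- stand: Fixed grey upright block 50 x 50 mm, 55 mm high, with screwed ears 8 mm high along its x axis (90 mm over all) and a vertical hole 15 mm diameter in the centre that holds the probe's stem; the probe's collar rests on its top. Origin at the centre of its underside.
- housing_a: Grey housing on the left (+y), fixed; origin: centre of its underside. Foot 108 (x) x 104 (y) x 10 mm with screw heads; flat shelf 62 x 76 mm at the back (+x end), 40.5 mm above the bench; at the front (-x end) a bare metal face 76 mm wide, 50 mm long, sloping down towards -x at 18 degrees from level, the marked ring at its middle.
- housing_b: The identical housing to the right (-y side), same frame and sizes.
- spot_a (a point): Centre of the marked ring (dark line, 16 mm inside and 20 mm outside diameter, with a centre dot) on the sloping face of housing_a; at (-30, 0, 33) mm in its frame. Its z axis points out of the sloping face, square to it (18 degrees from vertical, leaning towards the housing's -x); its y is the housing's y.
- spot_b (a point): The same on housing_b.
- seat_a (a point): Middle of the flat shelf of housing_a, on its top surface; an open ring cage or a cap lies about here.
- seat_b (a point): The same on housing_b.
- open_ring: White moulded open ring cage, 62 mm diameter, 33 mm high, loose on the shelf of the housing NOT yet checked (the one to probe). Origin at the centre of its underside. Leave it in place.
- flat_cap: White flat closed cap, 48 mm diameter, 9 mm high, loose on the shelf of the housing already checked. Origin at the centre of its underside. Leave it in place.
- side_cutter: Side cutters 127 mm long lying on the bench; leave alone.
- ring_gauge: Steel plug gauge 32 mm diameter, 40 mm high, standing on the bench; leave alone.
- jig_block: Black block with a round pocket, 62 x 80 x 28 mm; leave alone.
- screwdriver: Screwdriver 165 mm long lying on the bench; leave alone.

How it is judged:
By the outcome, as a careful person would: the job done as asked, in the order asked, and still so for the second after the job is handed in, while the arm keeps its last pose, push and grip.
It also fails if it takes over 35 s, if anything falls off the work surface, if the arm or the gripper's body presses on something with over 40 N, if the wrist force passes 120 N, or if a joint passes its speed limit or range.

## Robot

A 7-joint arm with a two-finger parallel gripper is mounted at the origin on a cart in front of the work surface, level with it; the furniture and walls round the work are solid. World frame = base frame: x ahead of the robot, y to its left, z up, the work surface at z = 0. Lengths are in m, angles in rad, forces in N, time in s.
With the tool pointing down it reaches from about 0.425 to 0.8 m from the base axis. Payload 8.3 kg.
Tool frame: the origin (TCP) lies on the centre line of the jaws, within the pads' length; the fingertips stand 22 mm ahead of it and the grasp point (between the pads) lies 3 mm ahead of it; z points along the fingers, y is the line along which they close (so a half turn about z gives the same grasp; the last joint's range is limited). The gripper opens to 85 mm and grips with 20 to 120 N. Pads are 22 mm wide; open, the fingers measure 114 mm over their backs; the gripper's body (76 mm by 85 mm) begins 54 mm behind the grasp point. The pads swing forward as they close: fully open they stand 13 mm farther back than shut.
Start: joints at [1.181, 0.383, 0.016, 1.37, -0.006, 1.388, -0.046], TCP at [0.201, -0.592, 0.253] pointing down, gripper open.
Joint ranges: [-2.95, 2.95], [-0.25, 2.06], [-1.52, 1.56], [0.18, 2.33], [-1.44, 4.58], [0.02, 2.06], [-3.01, 3.01]. Speed limits (rad/s): [2.39, 2.39, 3.01, 3.01, 3.14, 3.14, 3.14].

## Interface

Orientations are given as a unit quaternion [w, x, y, z].
In Python, from plant import env gives the robot as it stands. Calls block until the motion is done:
- env.move_pose(position, orientation): joint-space move of the TCP to a pose.
- env.line_to(position, speed=0.15, orientation=None, until_force=None): straight line of the TCP; orientation=None keeps the orientation; speed is the mean speed in m/s. With until_force (N) it stops when the force on the tool has changed by that much, and returns True; else False.
- env.move_joints(angles): joint-space move.
- env.release() and env.grasp(squeeze=None): open the fingers fully, or close them until they stop; squeeze is the grip in N (None keeps the last).
- env.pause(seconds).
- env.ik(position, orientation): joint angles nearest the present ones, or None.
- env.get_image(name): name is "scene" or "top"; returns the picture (420x560x3 uint8, red, green, blue); there is no depth.
- env.camera_params(name): a dict with "fx", "fy", "cx", "cy" (pixels), "pose" (4x4, takes a point from camera to world coordinates). Camera axes: x right, y down, z forward; pixel columns grow to the right and rows downward; lengths in m; the calibration is good to about 2 mm. A picture is of the moment at which its call begins. camera_params takes no time and is no camera call.
A pose or a line that the arm cannot do raises env.MotionError and nothing moves.
- env.sign_off(): hands the job in; it is judged then, once.
Trained networks look in the newest picture that a camera, given by its name, has taken for a name from the list of things; names that differ only in an ending like _2 or _b are one class to them, and where a whole thing is asked for, a point or a joint stands for the part that bears it (a point fixed in the world has none). Each returns a list of dicts, best first, with "p" (0 to 1); they miss things now and then, are a little off and sometimes report something else, mostly with a low value. They report only what shows in the picture. A call takes as long as a camera call.
- env.spot_in(name, camera): "uv" ([column, row] in pixels, amid what is visible of it).
Readings, each from a call of its own:
- env.get_clock(): time.
- env.get_qpos(): joint angles.
- env.get_dq(): joint speeds.
- env.get_effort(): joint torques, N m.
- env.get_eef_pos(): TCP position.
- env.get_orientation(): TCP orientation.
- env.get_force(): force on the tool from outside, world axes, zero at the start.
- env.get_moment(): the same for the moment, N m.
- env.get_grip_width(): opening from 0.0 (shut) to 1.0 (fully open).
- env.get_finger_force(): force on a finger pad.
Only numpy, scipy, OpenCV 4.12 (cv2) and the standard library are available. Lean on these libraries where they do the work, as an engineer would, in place of code of your own. Each camera call takes 0.05 s, during which the arm holds its last target. There are 200 camera calls.

## Working session

There is one attempt and no reset: what is moved stays moved. The work goes in short steps, each a Python script; the robot and the scene stay as the last script left them, time stands still between calls to the robot, and variables do not carry over. Pictures are saved under pics/ and viewed, at most 10 in all, crops included, and the job is handed in when it is done.

```bash
mkdir -p pics; ls; python3 - <<'E'
from plant import env
import cv2, numpy as np
for c in ("scene","top"):
    im=env.get_image(c); cv2.imwrite(f"pics/{c}0.png",im[:,:,::-1])
    p=env.camera_params(c); print(c,{k:np.round(v,4).tolist() for k,v in p.items()})
    for n in ("probe","stand","housing_a","spot_a","open_ring","flat_cap"):
        print(n,[(np.round(d["uv"],1).tolist(),round(d["p"],2)) for d in env.spot_in(n,c)[:3]])
print(env.get_clock(),env.get_orientation())
E
```

```text
pics
scene {'fx': 475.2921, 'fy': 475.2921, 'cx': 279.4767, 'cy': 219.3326, 'pose': [[0.6785, -0.3285, 0.6571, -0.3358], [-0.7346, -0.3098, 0.6037, -0.7668], [0.0052, -0.8923, -0.4515, 0.6531], [0.0, 0.0, 0.0, 1.0]]}
probe [([303.4, 225.5], 0.64)]
stand [([300.7, 248.5], 0.83), ([392.5, 272.1], 0.48), ([280.3, 217.4], 0.22)]
housing_a [([282.1, 217.2], 0.81), ([393.2, 275.1], 0.79)]
spot_a [([392.4, 269.9], 0.61), ([273.8, 214.6], 0.6)]
open_ring [([402.6, 252.1], 0.6)]
flat_cap [([285.8, 205.0], 0.6)]
top {'fx': 424.5106, 'fy': 424.5106, 'cx': 283.068, 'cy': 214.7705, 'pose': [[-0.0276, -0.9958, 0.0869, 0.4], [-0.9995, 0.0288, 0.0125, 0.0047], [-0.015, -0.0865, -0.9961, 1.3002], [0.0, 0.0, 0.0, 1.0]]}
probe [([322.9, 215.2], 0.41), ([253.6, 183.5], 0.27)]
stand [([316.9, 218.0], 0.85)]
housing_a [([252.9, 183.7], 0.79), ([391.8, 190.3], 0.6)]
spot_a [([253.1, 181.6], 0.79)]
open_ring [([392.7, 181.1], 0.57)]
flat_cap [([256.2, 176.2], 0.67)]
0.7 [3.34427067e-06 9.86677586e-01 1.62687859e-01 3.84780713e-05]
```

```bash
python3 - <<'E'
import cv2
a=cv2.imread("pics/scene0.png")[140:340,200:460]; b=cv2.imread("pics/top0.png")[130:270,190:450]
cv2.imwrite("pics/s1.png",cv2.resize(a,None,fx=3,fy=3,interpolation=2)); cv2.imwrite("pics/t1.png",cv2.resize(b,None,fx=3,fy=3,interpolation=2))
E
```

```text
(no output)
```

View pics/s1.png

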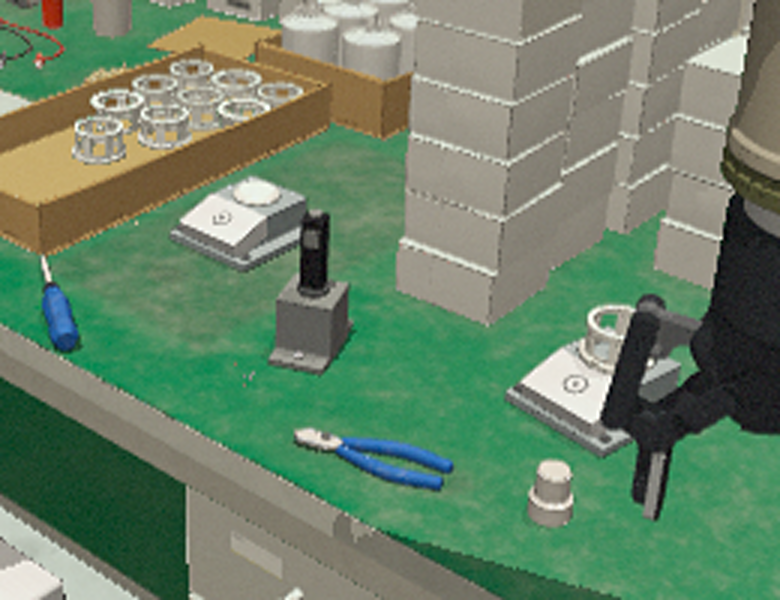

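View pics/t1.png

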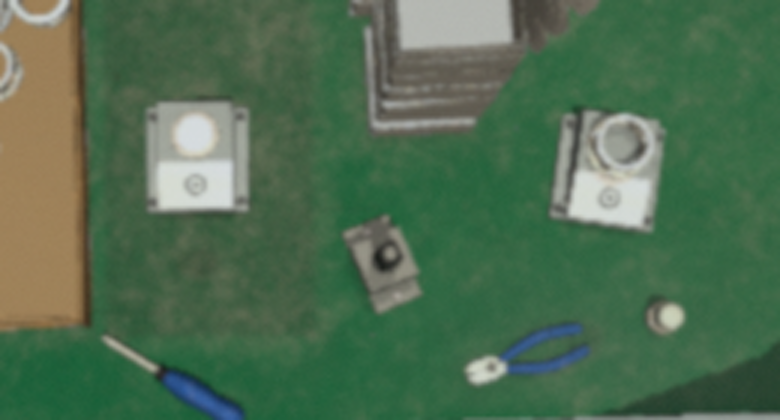

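Top view (crop ×3): the flat-cap housing is left with its spot at about (253,192) in full-image pixels. The open-ring housing is right (housing_b), its spot at about (393,195.7) in top and (391.7,267.7) in scene. The probe stands in the stand at about (319,215) in top. I'll zoom in for the yaws.

```bash
python3 - <<'E'
import cv2, numpy as np
t=cv2.imread("pics/top0.png"); s=cv2.imread("pics/scene0.png")
z=lambda im,c0,r0,f,w,h: cv2.resize(im[r0:r0+h//f,c0:c0+w//f],(w,h),interpolation=cv2.INTER_CUBIC)
A=np.hstack([z(t,370,162,8,400,400),z(t,298,196,8,400,400)])
cv2.imwrite("pics/z1.png",A)
B=np.hstack([z(s,280,205,8,400,600),z(s,365,240,8,400,600)])
B=np.clip(B.astype(float)*1.5,0,255)
cv2.imwrite("pics/z2.png",B)
E
```

```text
[ WARN:0@0.062] global loadsave.cpp:1063 imwrite_ Unsupported depth image for selected encoder is fallbacked to CV_8U.
```

View pics/z1.png

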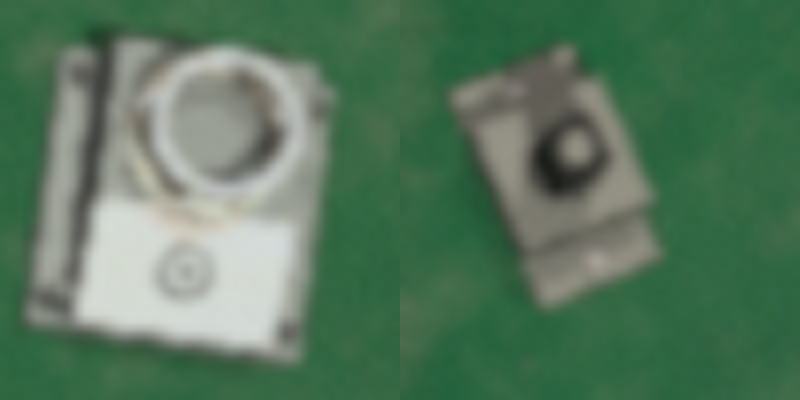

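View pics/z2.png

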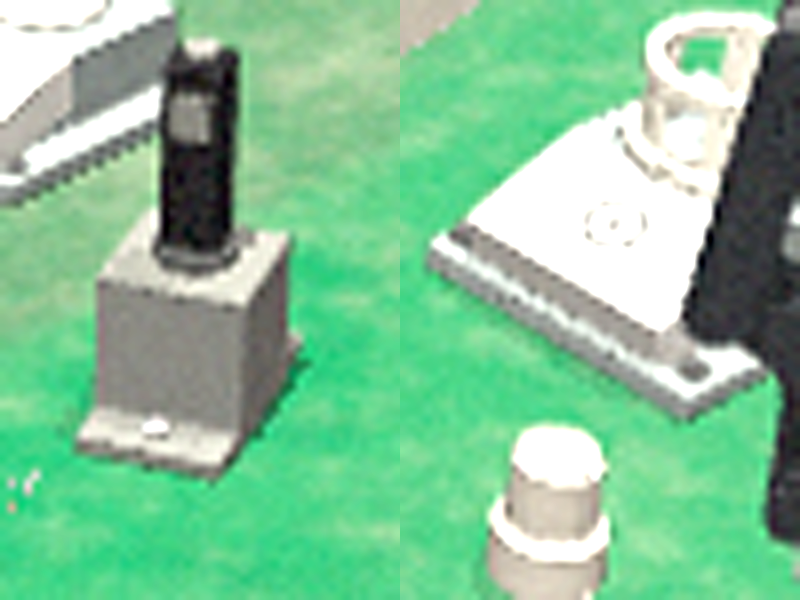

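Scene zoom: the probe body is aligned with the stand. The ring is at scene (392,268) and top (392.6,195.4). Next I fit the stand and housing_b poses to the corner pixels from both cameras.

```bash
cat > fit.py <<'E'
import numpy as np
from scipy.optimize import least_squares
from plant import env
P={c:env.camera_params(c) for c in("top","scene")}
def proj(c,X):
    p=P[c]; T=np.linalg.inv(p["pose"]); q=T[:3,:3]@X+T[:3,3]
    return np.array([p["fx"]*q[0]/q[2]+p["cx"],p["fy"]*q[1]/q[2]+p["cy"]])
def fit(obs,x0):
    def W(v,p): 
        c,s=np.cos(v[2]),np.sin(v[2]); return np.array([v[0]+c*p[0]-s*p[1],v[1]+s*p[0]+c*p[1],p[2]])
    f=lambda v:np.concatenate([proj(c,W(v,np.array(p)/1000))-uv for c,p,uv in obs])
    r=least_squares(f,x0,loss="soft_l1"); return r.x,np.round(f(r.x).reshape(-1,2),1).tolist()
E
cat > pose.py <<'E'
from fit import *
z=lambda c0,r0:(lambda a,b:np.array([(a+.5)/8-.5+c0,(b+.5)/8-.5+r0]))
tb,ts,ss,sb=z(370,162),z(248,196),z(280,205),z(315,240)
stand=[("top",(45,25,8),ts(450,97)),("top",(45,-25,8),ts(575,45)),("top",(-45,25,4),ts(545,308)),("top",(-45,-25,4),ts(662,255)),
("scene",(-45,25,0),ss(82,450)),("scene",(-45,-25,0),ss(212,478)),("scene",(-25,25,55),ss(97,283)),("scene",(-25,-25,55),ss(243,303)),("scene",(25,-25,55),ss(290,238)),("scene",(25,25,55),ss(150,213)),
("top",(0,0,131),ts(580,147)),("scene",(0,0,131),ss(203,47))]
hb=[("top",(-54,52,5),tb(27,322)),("top",(-54,-52,5),tb(297,360)),("top",(54,52,10),tb(60,50)),
("scene",(-54,52,0),sb(432,270)),("scene",(-54,-52,0),sb(685,418)),
("top",(-30,0,33),tb(185,271)),("scene",(-30,0,33),sb(616,225))]
for o,x0 in((stand,(.5,-.08,.45)),(hb,(.55,-.25,-.15))):
    v,r=fit(o,x0); print(np.round(v,4),np.degrees(v[2]).round(1),r)
# spot and button alone
for o in (hb[-2:],stand[-2:]):
    p=o[0][1]
    r=least_squares(lambda X:np.concatenate([proj(c,np.array([X[0],X[1],p[2]/1000]))-uv for c,_,uv in o]),(.5,-.1)); print("pt",r.x.round(4),r.fun.round(2))
E
python3 pose.py
```

```text
[ 0.5026 -0.0829  0.3716] 21.3 [[0.0, -0.9], [-0.6, -0.8], [-0.3, -0.1], [0.1, 0.1], [-1.3, 1.0], [0.8, 1.4], [-0.2, -0.1], [0.1, 1.0], [0.1, 0.3], [-0.3, 0.0], [0.0, -0.5], [-0.2, 0.4]]
[ 0.5899 -0.3148 -0.1611] -9.2 [[-0.1, -0.0], [0.1, -0.4], [0.2, -0.9], [-1.5, 0.2], [0.1, 1.2], [0.2, -0.4], [-0.3, 0.4]]
pt [ 0.5604 -0.3099] [ 0.17 -0.4  -0.32  0.37]
pt [ 0.5023 -0.083 ] [ 0.07 -0.35 -0.27  0.44]
```

```bash
cat > h.py <<'E'
import numpy as np
from scipy.spatial.transform import Rotation as R
from plant import env
STAND=np.array([.5024,-.0829]); YS=np.radians(21.3); SPOT=np.array([.5604,-.3099,.033]); YH=np.radians(-9.2)
def q(z,ydir):   # tool z axis, rough tool y direction (world angle)
    z=np.array(z)/np.linalg.norm(z); y=np.array([np.cos(ydir),np.sin(ydir),0]); y-=z*(y@z); y/=np.linalg.norm(y)
    return np.roll(R.from_matrix(np.c_[np.cross(y,z),y,z]).as_quat(),1)
QG=q((0,0,-1),YS-np.pi/2)
A=np.sin(np.radians(18)); N=np.array([-A*np.cos(YH),-A*np.sin(YH),np.cos(np.radians(18))])
QP=q(-N,YH-np.pi/2)
TG=np.r_[STAND,.103]          # TCP at grasp; probe origin 48 mm ahead
TIP=.089                      # relaxed tip ahead of TCP
E
python3 - <<'E'
from h import *
from fit import P
for uv in((363.3,247.3),(332.7,236.7)):
    p=P["scene"];T=p["pose"];d=T[:3,:3]@[(uv[0]-p["cx"])/p["fx"],(uv[1]-p["cy"])/p["fy"],1];print("tower",(T[:3,3]-d*T[2,3]/d[2]).round(3))
for n,a in(("g",(TG,QG)),("up",(TG+[0,0,.1],QG)),("pre",(SPOT+N*(TIP+.04),QP)),("touch",(SPOT+N*(TIP-.005),QP))):
    j=env.ik(*a); print(n,None if j is None else np.round(j,2))
E
```

```text
tower [ 0.647 -0.175  0.   ]
tower [ 0.638 -0.078  0.   ]
g [ 0.51  0.31 -0.48  1.86  0.17  1.01 -1.24]
up [ 0.54  0.2  -0.5   1.74  0.1   1.22 -1.18]
pre [ 0.71  0.23 -0.19  1.84 -0.09  0.79 -1.15]
touch [ 0.68  0.31 -0.18  1.85 -0.09  0.7  -1.16]
```

```bash
python3 - <<'E'
from h import *
import cv2
env.move_pose(TG+[0,0,.1],QG); print(env.get_clock(),env.get_eef_pos().round(4))
im=env.get_image("scene"); cv2.imwrite("pics/a1.png",cv2.resize(im[120:320,210:450,::-1],None,fx=3,fy=3,interpolation=2))
print(env.get_clock(),env.get_force().round(2))
E
```

```text
2.8333 [ 0.5024 -0.0842  0.203 ]
2.8833 [-0.95 -0.55  1.38]
```

View pics/a1.png

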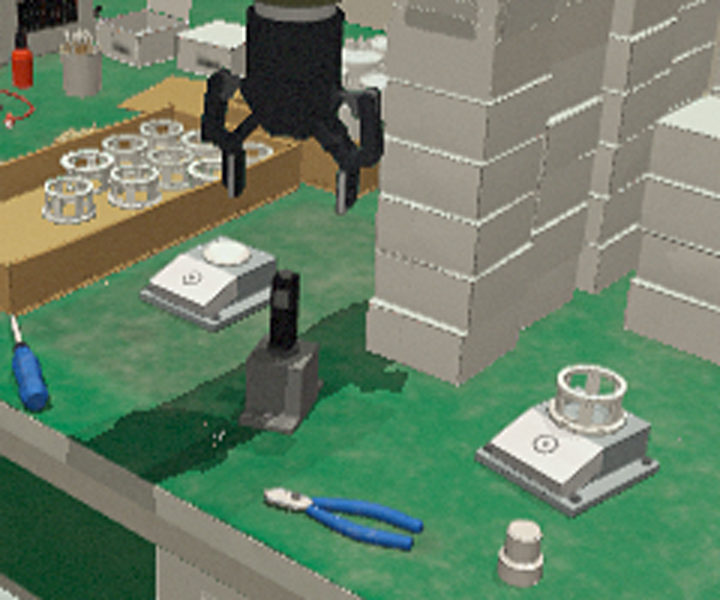

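The gripper is centred over the probe (fingers at crop (235,190) and (345,205), probe at (285,300)). The ring reads scene (391.7,268), which agrees with before. Grasping and lifting.

```bash
python3 - <<'E'
from h import *
import cv2
hit=env.line_to(TG,speed=.08,until_force=8); print(hit,env.get_eef_pos().round(4))
if not hit:
    env.grasp(40); print(env.get_grip_width(),env.get_finger_force(),env.get_force().round(2),env.get_eef_pos().round(4))
    env.line_to(TG+[0,0,.075],speed=.08); print(env.get_grip_width(),env.get_force().round(2))
    env.move_pose(SPOT+N*(TIP+.03),QP)
    print(env.get_clock(),env.get_eef_pos().round(4),(SPOT+N*(TIP+.03)).round(4),env.get_force().round(2))
    for c,(r,k) in {"scene":(170,300),"top":(130,310)}.items():
        im=env.get_image(c); cv2.imwrite(f"pics/b_{c}.png",im[:,:,::-1])
    a=cv2.imread("pics/b_scene.png")[180:300,330:450];b=cv2.imread("pics/b_top.png")[140:240,340:440]
    cv2.imwrite("pics/b.png",np.hstack([cv2.resize(x,(400,400),interpolation=2) for x in(a,b)]))
E
```

```text
False [ 0.5028 -0.0829  0.1036]
0.22789176587826565 39.91694390773773 [-0.58 -0.1   0.53] [ 0.5025 -0.0829  0.1031]
0.2340415274978764 [-0.47  0.53 -1.4 ]
6.875 [ 0.5244 -0.3027  0.1459] [ 0.5241 -0.304   0.1462] [ 0.37  0.91 -0.73]
```

View pics/b.png

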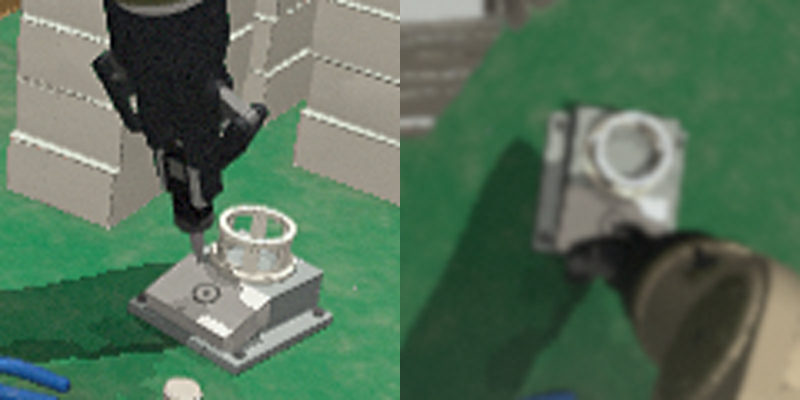

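The tip shows at about scene (390,258.6) with the ring below it at (391.8,267.6). I'll check that against the projection, move closer and measure the force noise.

```bash
python3 - <<'E'
from h import *
from fit import proj
import cv2
e=env.get_eef_pos(); print("tip exp",proj("scene",e-N*TIP).round(1),"spot",proj("scene",SPOT).round(1))
env.line_to(SPOT+N*(TIP+.006),speed=.03)
def F(n=12):
    a=[]
    for _ in range(n): env.pause(.04); a.append(env.get_force())
    return np.array(a)
f=F(); print(f.mean(0).round(2),f.std(0).round(2),(f@N).mean().round(2))
e=env.get_eef_pos(); print(e.round(4),(e-SPOT-N*(TIP+.006)).round(4), "ang",R.from_quat(np.roll(env.get_orientation(),-1)).as_matrix()[:,2]@-N)
print("tip exp",proj("scene",e-N*TIP).round(1))
im=env.get_image("scene"); cv2.imwrite("pics/c_.png",im[:,:,::-1])
cv2.imwrite("pics/c.png",cv2.resize(im[235:295,360:440,::-1],(800,600),interpolation=2)); print(env.get_clock())
E
```

```text
tip exp [389.4 258.6] spot [391.2 268. ]
[-0.02 -0.12 -1.08] [0.46 0.58 0.39] -1.03
[ 0.5314 -0.3052  0.1234] [0. 0. 0.] ang 0.9999999983796503
tip exp [391.  266.3]
8.475
```

View pics/c.png

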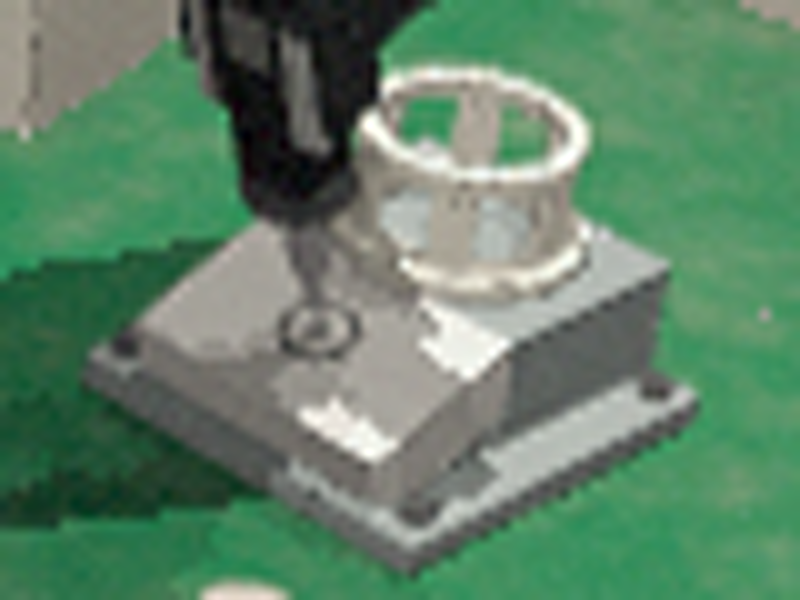

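The tip is about 6–8 mm above the ring and in line with it, with the ring centre at scene (391.8,268.1). Pressing in small steps with averaged force.

```bash
python3 - <<'E'
from h import *
def F(n=10):
    a=[]
    for _ in range(n): env.pause(.03); a.append(env.get_force()@N)
    return np.mean(a)
b=-1.03; D=[];Y=[]
for d in np.r_[3,1,np.arange(0,-11,-1)]/1000.:
    env.line_to(SPOT+N*(TIP+d),speed=.015)
    y=F()-b; D.append(d*1000);Y.append(y); print(round(d*1000,1),round(y,2))
    if y>3.3: break
D,Y=np.array(D),np.array(Y); m=Y>1.
print("contact d est",np.mean(D[m]+(Y[m]-1)/.5), env.get_clock(), env.get_grip_width())
E
```

```text
3.0 0.15
1.0 0.22
0.0 1.09
-1.0 1.9
-2.0 2.31
-3.0 2.57
-4.0 3.17
-5.0 3.65
contact d est 0.3942515726424918 13.275 0.23105830787727968
```

```bash
python3 - <<'E'
from h import *
import cv2
im=env.get_image("scene"); cv2.imwrite("pics/d.png",cv2.resize(im[235:295,360:440,::-1],(800,600),interpolation=2))
E
```

```text
(no output)
```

View pics/d.png

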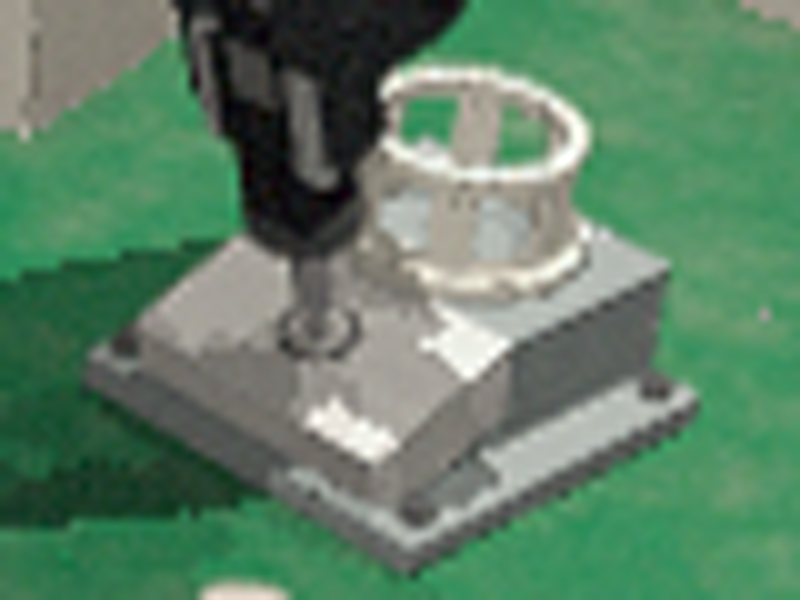

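The tip sits at crop (315,330), inside the ring centred at about (318,331). The open ring cage has not moved. Handing in.

```bash
python3 -c "
from plant import env
print(env.sign_off(), env.get_clock())"
```

```text
the job is handed in; nothing more can be done
the job is handed in; nothing more can be done
```

The job is handed in: the probe is held in the marked ring on the unchecked housing (open ring cage), commanded square to the sloping face, at about 3.6 N and roughly 5 mm in. It took about 13 s of robot time, and the judge's result was not shown.

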